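# Sift the hazelnuts from the truffle

## Task

The wooden sieve standing on the metal catch tray holds two hazelnuts and a truffle. Lift it by its handle a little clear of the tray, keep it level and shake it from side to side until both hazelnuts have dropped through into the tray, then set it back on the tray where it stood, with the truffle still in it, and let go.

Things in the scene. Friction and masses are not known exactly. Their poses are not given: they have to be found in the camera images.
- sieve_handle (a point): Centre of the loose sieve's handle: a pale wood bar 140 mm long (sieve x), 18 wide (y), 16 tall, free for 45 below, on two steel rods over an open wooden frame 176 x 148, 40 tall, 0.35 kg. The point is over the sieve's centre, 96 above its underside, 146 above the table in place; x, y are the sieve's axes, z up. A like-handled caddy with closed floor, standing on the table, is a bystander.
- catch_tray: Fixed open aluminium tray, 152 (x) x 260 mm (y), origin under its centre on the table, inner floor 8 mm up, walls 10 mm thick. The sieve rests square on its two long rims, 50 mm up, centred in x and up to 20 mm off centre in y. Beware: a fixed crate 0.37 m tall, boxes on it higher, beyond the line from (0.47, 0.47) to (0.62, 0.15); a round jar, radius 0.1 m, under 0.25 m tall, at (0.48, -0.09).
- nut_a: Hazelnut: brown 16 mm ball, origin at its centre, 16 mm above the table when in the tray. Starts near the -x end of the sieve's middle gutter (along sieve x, 30 mm wide, a shallow V of 9 degrees). On each y side of the gutter is a wire grid with 22 mm openings. Brisk strokes along sieve y, 50 mm each in 0.25 s, about ten, roll it out of the gutter and through the grid.
- nut_b: The other hazelnut, alike; origin at its centre; starts near the +x end of the gutter.
- truffle_mid (a point): Centre of the truffle in the sieve, a lumpy brown chocolate, 33 x 42 x 29 mm, too large for the grid; it starts in the middle of the gutter and must stay in the sieve.

How it is judged:
On the way, in this order (a step that is already met when the one before it is completed fails the run):
1. the sieve is lifted clear of the tray (height (world z) of sieve_handle above 0.154 m), for 0.1 s.
2. both hazelnuts have dropped out of the sieve while it is held clear of the tray (height (world z) of sieve_handle above 0.154 m and height (world z) of each of nut_a, nut_b below 0.03 m), for 0.1 s.
At the end, for the whole second after the job is handed in: the sieve stands level (within 4 degrees) on the catch tray within 25 mm of where it stood, the truffle lies in it, and both hazelnuts lie on the floor of the catch tray (distance of sieve_handle from where it was at the start of the episode below 0.025 m and angle between sieve_handle's own z axis and vertical below 0.07 rad and x of truffle_mid in the frame of sieve_handle between -0.06 and 0.06 m and y of truffle_mid in the frame of sieve_handle between -0.066 and 0.066 m and z of truffle_mid in the frame of sieve_handle between -0.096 and -0.05 m and x of nut_a in the frame of catch_tray between -0.068 and 0.068 m and y of nut_a in the frame of catch_tray between -0.122 and 0.122 m and z of nut_a in the frame of catch_tray between 0.012 and 0.024 m and x of nut_b in the frame of catch_tray between -0.068 and 0.068 m and y of nut_b in the frame of catch_tray between -0.122 and 0.122 m and z of nut_b in the frame of catch_tray between 0.012 and 0.024 m); the robot touches nothing.
It fails at once if the sieve is tipped by more than 10 degrees instead of being kept level (angle between sieve_handle's own z axis and vertical above 0.175 rad).
It also fails if it takes over 42 s, if anything falls off the work surface, if the arm or the gripper's body presses on something with over 40 N, if the wrist force passes 120 N, or if a joint passes its speed limit or range.

## Robot

A 7-joint arm with a two-finger parallel gripper is mounted at the origin on a cart in front of the work surface, level with it; the furniture and walls round the work are solid. World frame = base frame: x ahead of the robot, y to its left, z up, the work surface at z = 0. Lengths are in m, angles in rad, forces in N, time in s.
With the tool pointing down it reaches from about 0.425 to 0.875 m from the base axis. Payload 4.7 kg.
Tool frame: the origin (TCP) lies on the centre line of the jaws, within the pads' length; the fingertips stand ctrl.tcp_to_tips ahead of it and the grasp point (between the pads) lies 2 mm behind it (ctrl.tcp_to_tips is the distance from the TCP to the fingertips, in m); z points along the fingers, y is the line along which they close (so a half turn about z gives the same grasp; the last joint's range is limited). The gripper opens to 87 mm and grips with 3 to 60 N. Pads are 19 mm wide; open, the fingers measure 117 mm over their backs; the gripper's body (75 mm by 190 mm) begins 51 mm behind the grasp point.
Start: joints at [-1.317, 0.321, -0.07, 1.45, 0.023, 1.371, -0.057], TCP at [0.154, 0.631, 0.24] pointing down, gripper open.
Joint ranges: [-2.86, 2.86], [-0.3, 2.09], [-1.38, 1.24], [0.06, 2.45], [-1.56, 4.7], [0.09, 2.05], [-2.69, 2.69]. Speed limits (rad/s): [2.57, 2.57, 3.14, 3.14, 3.14, 3.14, 3.14].

## Interface

Orientations are given as a rotation vector (axis times angle).
In Python, from bench import ctrl, optics, close_job gives the robot as it stands.
- The arm moves only by the shell command python3 -m inch 'ROWS' [OPENING] [FORCE]. ROWS is JSON, a list of rows, each a list of 2 entries, a list of its own where there are three numbers: the shift along the tool's x, y, z in mm, then the turn, a rotation vector about the tool's x, y, z in degrees. In form: [[[x, y, z], [ax, ay, az]], ...]. A call has exactly 10 rows; each row shifts and turns the commanded pose from where the row before left it, along the tool's axes as they then stand; what a row does not reach is not made up. A row lasts 1/10 s, in which the tool goes at most 50 mm and 8.59 degrees, less where a joint would pass 70% of its speed; a pose out of reach is approached as far as the arm can. A call is refused whole if a number of a shift passes 50 or a number of a turn 8.59, either way. A call with a gripper value outside its range is refused whole. OPENING is the closure, from 0 (fully open) to 1 (shut), set as the call begins (- or left out, the last holds). The fingers move at their own pace and stop on an object; FORCE is the grip in N (left out, the last holds). Time passes only in rows, so rows that do not move let the fingers close, or fill a call up. It gives the time, the measured TCP pose, the force and the opening at its end, in the units of the state.
- ctrl.get_state(): the state, without advancing time (a new reading comes with each control period).
- optics.get_image(name): name is "scene" or "side" or "wrist"; returns a dict with "image" (384x512x3 uint8, red, green, blue), "fx", "fy", "cx", "cy" (pixels), "dist" ([k1, k2, p1, p2, k3] as OpenCV has them; the pictures are not rectified), "R" (3x3) and "t" (3): a world point X has camera coordinates R X + t; the wrist camera has in their place "hand_eye" (4x4, takes a point from camera to tool coordinates, whose origin is the TCP and whose axes are the flange's). Camera axes: x right, y down, z forward; pixel columns grow to the right and rows downward; lengths in m; the calibration is good to about 2 mm. A picture is of the moment at which its call begins: read the wrist's pose just before it. There is no depth.
- close_job(): hands the job in, once; it reports no verdict.
The state is a dict: "time": time; "joint_positions": joint angles; "qd": joint speeds; "joint_torque": joint torques, N m; "position": TCP position; "tool_rot": TCP orientation; "ft_force": force on the tool from outside, world axes, zero at the start; "torque": the same for the moment, N m; "grip_width": opening from 0.0 (shut) to 1.0 (fully open).
Only numpy, scipy, OpenCV 4.12 (cv2) and the standard library are available. Lean on these libraries where they do the work, as an engineer would, in place of code of your own. Each camera call takes 0.05 s, during which the arm holds its last target. There are 200 camera calls.

## Working session

There is one attempt and no reset: what is moved stays moved. The work goes in short steps, Python scripts to look and compute and a shell command to move; the robot and the scene stay as the last step left them, time stands still between calls to the robot, and variables do not carry over. Pictures are saved under pics/ and viewed, on a budget of 10 in all, crops included, one or two more only if the job needs it, and the job is handed in when it is done.

```bash
mkdir -p pics; ls
python3 - <<'E'
from bench import ctrl, optics
import cv2, numpy as np, pickle
s=ctrl.get_state(); print({k:np.round(v,4) for k,v in s.items()}, ctrl.tcp_to_tips)
a={n:optics.get_image(n) for n in("scene","side","wrist")}
pickle.dump((s,a),open('first.pkl','wb'))
for n in a: cv2.imwrite(f'pics/{n}0.png',a[n]['image'][:,:,::-1])
E
```

```text
pics
{'time': np.float64(0.0), 'joint_positions': array([-1.3169,  0.3218, -0.0701,  1.4517,  0.0226,  1.3708, -0.0569]), 'qd': array([-0.0007,  0.0007,  0.0007,  0.0006, -0.001 , -0.0023, -0.0015]), 'joint_torque': array([-4.00000e-04, -4.91293e+01, -4.04000e-01, -3.12529e+01,
       -6.38000e-02,  4.42000e-02,  2.00000e-04]), 'position': array([0.1543, 0.6309, 0.2385]), 'tool_rot': array([-3.7570e-01, -3.1189e+00,  3.1000e-03]), 'ft_force': array([ 0.364 ,  0.4849, -0.7772]), 'torque': array([ 0.004 ,  0.0375, -0.0056]), 'grip_width': np.float64(0.9998)} 0.017
```

View pics/scene0.png

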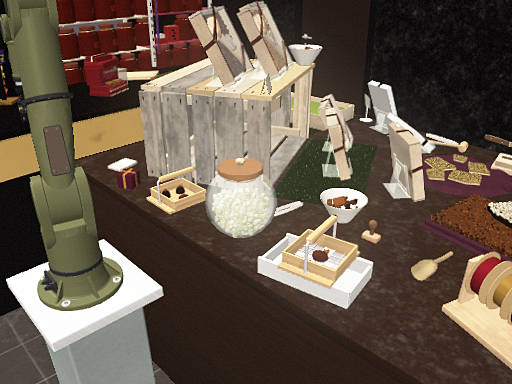

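View pics/side0.png

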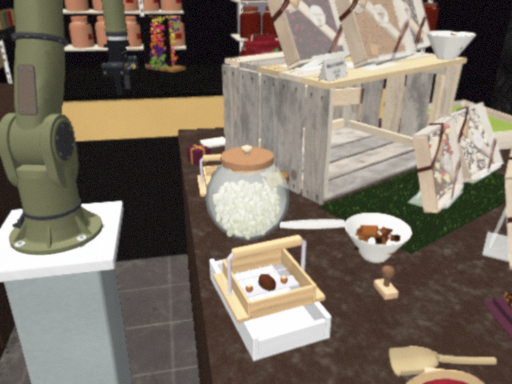

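Both views show the sieve and tray (scene ~(320,255), side ~(268,285)), with the jar behind them. The caddy, at scene (178,190), is the bystander. I'll zoom in on both views for measuring.

Run:
```python
import cv2, pickle, numpy as np
s,a=pickle.load(open('first.pkl','rb'))
A=cv2.resize(a['scene']['image'][205:305,250:380],None,fx=4,fy=4,interpolation=2)
B=cv2.resize(a['side']['image'][230:355,200:335],None,fx=4,fy=4,interpolation=2)
# grid ticks
def g(I,x0,y0):
    for x in range(-(-x0//10)*10,x0+I.shape[1]//4,10): cv2.putText(I,str(x),((x-x0)*4,8),0,.3,(255,255,0)); I[:,(x-x0)*4]=I[:,(x-x0)*4]//2+np.array([60,60,0],np.uint8)
    for y in range(-(-y0//10)*10,y0+I.shape[0]//4,10): cv2.putText(I,str(y),(0,(y-y0)*4),0,.3,(255,255,0)); I[(y-y0)*4]=I[(y-y0)*4]//2+np.array([60,60,0],np.uint8)
    return I
cv2.imwrite('pics/zA.png',g(A,250,205)[:,:,::-1]);cv2.imwrite('pics/zB.png',g(B,200,230)[:,:,::-1])
for n in('scene','side'):
    c=a[n];print(n,c['fx'],c['cx'],c['cy'],c['dist'],(-np.array(c['R']).T@c['t']).round(3))
```

```text
scene 447.1927389724901 254.77069478092983 198.61802121736804 [-0.13312196  0.          0.          0.          0.        ] [-0.313 -0.969  0.713]
side 456.2286141608808 258.5839991479183 191.8774908868866 [0.0467279 0.        0.        0.        0.       ] [ 0.303 -1.127  0.602]
```

View pics/zA.png

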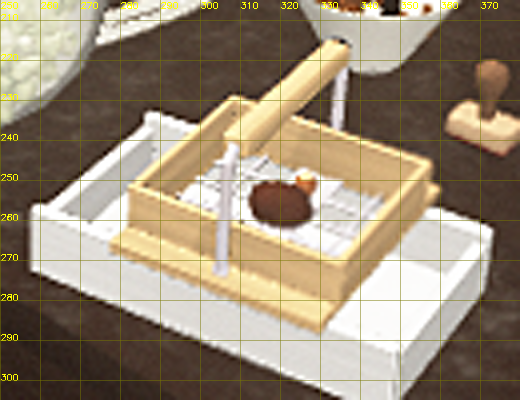

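View pics/zB.png

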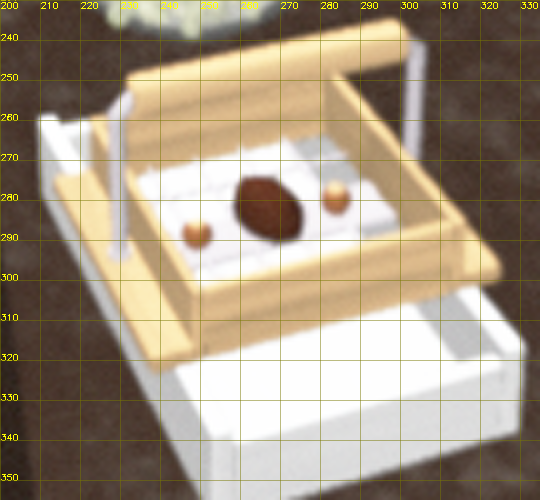

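Scene zoom: handle ends at (308.5,240) and (334,218), tray rim corners at (257.5,256), (287.5,233), (372.5,262) and (348,292.5). Side zoom: handle ends at (231.5,255) and (300,240), nuts at (248,288) and (283,279), truffle at (267,282). Next I'll fit the tray and sieve poses to these.

```bash
cat > fit.py <<'E'
import cv2, pickle, numpy as np
from scipy.optimize import least_squares
s,a=pickle.load(open('first.pkl','rb'))
def proj(n,P):
    c=a[n];K=np.array([[c['fx'],0,c['cx']],[0,c['fy'],c['cy']],[0,0,1]])
    return cv2.projectPoints(np.array(P,float),cv2.Rodrigues(np.array(c['R']))[0],np.array(c['t'],float),K,np.array(c['dist']))[0][:,0]
def uv2w(n,p,z):
    c=a[n];K=np.array([[c['fx'],0,c['cx']],[0,c['fy'],c['cy']],[0,0,1]])
    d=np.r_[cv2.undistortPoints(np.array([[p]],float),K,np.array(c['dist']))[0,0],1]
    R=np.array(c['R']);o=-R.T@c['t'];d=R.T@d
    return o+d*(z-o[2])/d[2]
if __name__=='__main__':
    H,W=.13,.076
    tray=[('scene',(257.5,256),(-W,H,.05)),('scene',(287.5,233),(W,H,.05)),('scene',(372.5,262),(W,-H,.05)),('scene',(348,292.5),(-W,-H,.05)),
      ('side',(210,259),(-W,H,.05)),('side',(328.5,316.5),(W,-H,.05)),('scene',(258,272),(-W,H,0)),('side',(328,337),(W,-H,0))]
    han=[('scene',(308.5,240),(-.07,0,.146)),('scene',(334,218),(.07,0,.146)),('side',(231.5,255),(-.07,0,.146)),('side',(300,240),(.07,0,.146))]
    for n,p,q in han: print(n,uv2w(n,p,.146).round(4))
    def res(v):
        x,y,t,oy,ox=v;c,S=np.cos(t),np.sin(t);r=[]
        for L,dx,dy in((tray,0,0),(han,ox,oy)):
            for n,p,q in L:
                X=(q[0]+dx,q[1]+dy); r+=list(proj(n,[(x+c*X[0]-S*X[1],y+S*X[0]+c*X[1],q[2])])[0]-p)
        return r
    f=least_squares(res,[.5,-.35,0,0,0],loss='soft_l1',x_scale=.1);v=f.x
    print(v.round(4),np.degrees(v[2])); print(np.array(res(v)).reshape(-1,2).round(1).tolist())
    c,S=np.cos(v[2]),np.sin(v[2]);h=v[:2]+np.array([[c,-S],[S,c]])@[v[4],v[3]]
    print('handle',h, np.hypot(*h))
    # down tool: x axis of tool along? closing (tool y) along tray y
    from scipy.spatial.transform import Rotation as Ro
    print(Ro.from_rotvec(s['tool_rot']).as_matrix().round(3))
E
python3 fit.py
```

```text
scene [ 0.4048 -0.4183  0.146 ]
scene [ 0.534  -0.3967  0.146 ]
side [ 0.3965 -0.4251  0.146 ]
side [ 0.5339 -0.3985  0.146 ]
[ 0.4647 -0.3964  0.1752 -0.0141 -0.0014] 10.038050747308805
[[-1.0, 0.5], [-0.0, -1.1], [0.5, 0.3], [-0.4, 0.7], [-0.6, -0.5], [2.0, -0.3], [-1.5, 0.1], [0.8, 0.8], [-0.7, 2.0], [0.7, 0.1], [-0.0, -0.7], [0.4, -0.1]]
handle [ 0.46574391 -0.41052819] 0.6208468283219328
[[-0.971  0.237 -0.   ]
 [ 0.237  0.971 -0.002]
 [-0.    -0.002 -1.   ]]
```

Handle is at (0.466, -0.411, 0.146) with yaw of about 10°, and both cameras agree to within about 8 mm. I'll pull in to radius 0.46 and up, swing clockwise inside the crate line and over the jar, then extend.

```bash
python3 -m inch '[[[0,-38,-20],[0,0,0]],[[0,-38,-20],[0,0,0]],[[0,-38,-20],[0,0,0]],[[0,-38,-20],[0,0,0]],[[0,-38,-20],[0,0,0]],[[-48,-2.5,0],[0,0,6]],[[-48,-2.5,0],[0,0,6]],[[-48,-2.5,0],[0,0,6]],[[-48,-2.5,0],[0,0,6]],[[-48,-2.5,0],[0,0,6]]]' 0
```

```text
time: 1.15
position: [0.3192, 0.3313, 0.3393]
tool_rot: [1.176, 2.913, 0.0]
ft_force: [0.9, -0.1, 0.3]
grip_width: 0.999
```

```bash
python3 -m inch '[[[-48,-2.5,0],[0,0,6]],[[-48,-2.5,0],[0,0,6]],[[-48,-2.5,0],[0,0,6]],[[-48,-2.5,0],[0,0,6]],[[-48,-2.5,0],[0,0,6]],[[-48,-2.5,0],[0,0,6]],[[-48,-2.5,0],[0,0,6]],[[-48,-2.5,0],[0,0,6]],[[-48,-2.5,0],[0,0,6]],[[-48,-2.5,0],[0,0,6]]]'
cat > go.py <<'E'
# remaining shift (current tool axes, mm) and turn about tool z (deg) to a target
import sys,numpy as np
from bench import ctrl
from scipy.spatial.transform import Rotation as R
x,y,z,yaw=map(float,sys.argv[1:5]); t=np.radians(yaw)
s=ctrl.get_state(); M=R.from_rotvec(s['tool_rot']).as_matrix()
X=np.array([np.cos(t),np.sin(t),0]);Z=np.array([0,0,-1.]);T=np.c_[X,np.cross(Z,X),Z]
d=np.array([x,y,z])-s['position']
print('t',s['time'],'shift',(1e3*M.T@d).round(1),'in final axes',(1e3*T.T@d).round(1),'turn',np.degrees(R.from_matrix(M.T@T).as_rotvec()).round(2),'q',np.round(s['joint_positions'],2),'f',np.round(s['ft_force'],1),'w',s['grip_width'])
E
python3 go.py .466 -.4105 .27 10
```

```text
time: 2.15
position: [0.4461, -0.1102, 0.3393]
tool_rot: [2.476, 1.934, 0.0]
ft_force: [0.8, -0.6, -0.3]
grip_width: 0.999
t 2.15 shift [-286.5   92.    69.4] in final axes [-32.5 299.2  69.3] turn [ 1.0e-02 -1.0e-02  6.6e+01] q [-0.59 -0.19  0.67  1.75  0.12  1.54 -0.17] f [ 0.8 -0.6 -0.3] w 0.9993663049904932
```

```bash
python3 -m inch '[[[-36,11.5,8.7],[0,0,8.25]],[[-34,16.5,8.7],[0,0,8.25]],[[-31,21,8.7],[0,0,8.25]],[[-27.5,25.5,8.7],[0,0,8.25]],[[-23.5,29,8.7],[0,0,8.25]],[[-19.5,32,8.7],[0,0,8.25]],[[-14.5,34.5,8.7],[0,0,8.25]],[[-9.5,36.5,8.7],[0,0,8.25]],[[0,0,0],[0,0,0]],[[0,0,0],[0,0,0]]]'
python3 go.py .466 -.4105 .148 10
python3 - <<'E'
from bench import ctrl,optics
import cv2,numpy as np,pickle
s=ctrl.get_state();c=optics.get_image('wrist');pickle.dump((s,c),open('w1.pkl','wb'))
I=cv2.resize(c['image'],(800,600));cv2.imwrite('pics/w1.png',I[:,:,::-1]);print(np.round(c['hand_eye'],3),c['fx'],c['cx'],c['cy'])
E
```

```text
time: 3.15
position: [0.4665, -0.4085, 0.2689]
tool_rot: [-3.129, -0.279, 0.004]
ft_force: [0.9, 0.1, 0.2]
grip_width: 1.0
t 3.15 shift [ -0.5   2.  120.9] in final axes [ -0.9   1.9 120.9] turn [-0.04  0.15  0.19] q [-0.12  0.37  1.04  1.51 -0.32  1.44 -0.46] f [0.9 0.1 0.2] w 1.0000413699151196
[[-0.    -0.962 -0.273  0.076]
 [ 1.    -0.001  0.    -0.001]
 [-0.    -0.273  0.962 -0.145]
 [ 0.     0.     0.     1.   ]] 327.02804053167733 256.1934295598 192.8940880174268
```

View pics/w1.png

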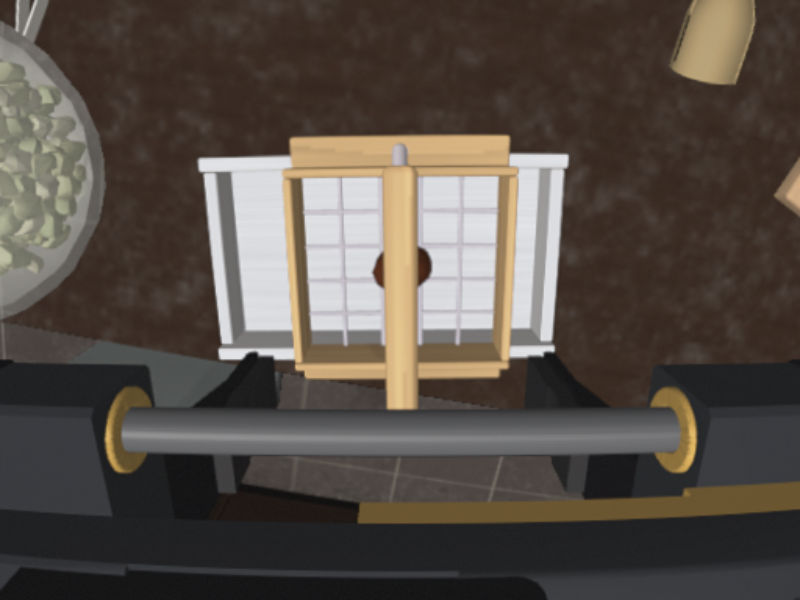

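The handle bar is centred at column 400 of 800 and parallel to tool x, with its far end about 71 mm along tool x. So the wrist view puts the TCP over the handle centre to within 2 mm. Descending 126 mm.

```bash
python3 -m inch '[[[0,0,18],[0,0,0]],[[0,0,18],[0,0,0]],[[0,0,18],[0,0,0]],[[0,0,18],[0,0,0]],[[0,0,18],[0,0,0]],[[0,0,18],[0,0,0]],[[0,0,10],[0,0,0]],[[0,0,8],[0,0,0]],[[0,0,0],[0,0,0]],[[0,0,0],[0,0,0]]]'
python3 -m inch '[[[0,0,0],[0,0,0]],[[0,0,0],[0,0,0]],[[0,0,0],[0,0,0]],[[0,0,0],[0,0,0]],[[0,0,0],[0,0,0]],[[0,0,0],[0,0,0]],[[0,0,0],[0,0,0]],[[0,0,0],[0,0,0]],[[0,0,0],[0,0,0]],[[0,0,0],[0,0,0]]]' 1 50
```

```text
time: 4.2
position: [0.4678, -0.4079, 0.1447]
tool_rot: [3.129, 0.282, 0.002]
ft_force: [-0.7, -0.8, -0.0]
grip_width: 0.998
time: 5.2
position: [0.4674, -0.4081, 0.144]
tool_rot: [3.129, 0.281, 0.0]
ft_force: [0.4, -0.0, -0.4]
grip_width: 0.199
```

Gripped, with an opening of about 17 mm on the 18 mm bar. Lifting 16 mm.

```bash
python3 -m inch '[[[0,0,-3],[0,0,0]],[[0,0,-4],[0,0,0]],[[0,0,-4],[0,0,0]],[[0,0,-3],[0,0,0]],[[0,0,-2],[0,0,0]],[[0,0,0],[0,0,0]],[[0,0,0],[0,0,0]],[[0,-6,0],[0,0,0]],[[0,-6,0],[0,0,0]],[[0,0,0],[0,0,0]]]'
python3 go.py .4674 -.4081 .144 10
```

```text
time: 6.2
position: [0.4654, -0.3945, 0.1596]
tool_rot: [-3.127, -0.283, -0.0]
ft_force: [0.0, 1.0, -3.0]
grip_width: 0.199
t 6.2 shift [-0.5 13.7 15.6] in final axes [-0.4 13.7 15.6] turn [-0.1  -0.01  0.34] q [-0.12  0.43  1.    1.68 -0.38  1.24 -0.43] f [ 0.  1. -3.] w 0.19943899168666193
```

```bash
python3 -m inch '[[[0,-25,0],[0,0,0]],[[0,25,0],[0,0,0]],[[0,25,0],[0,0,0]],[[0,0,0],[0,0,0]],[[0,-25,0],[0,0,0]],[[0,-25,0],[0,0,0]],[[0,25,0],[0,0,0]],[[0,25,0],[0,0,0]],[[0,0,0],[0,0,0]],[[0,-25,0],[0,0,0]]]'
python3 go.py .4654 -.3945 .1596 10
python3 -m inch '[[[0,-25,0],[0,0,0]],[[0,25,0],[0,0,0]],[[0,25,0],[0,0,0]],[[0,0,0],[0,0,0]],[[0,-25,0],[0,0,0]],[[0,-25,0],[0,0,0]],[[0,25,0],[0,0,0]],[[0,25,0],[0,0,0]],[[0,0,0],[0,0,0]],[[0,-25,0],[0,0,0]]]'
python3 go.py .4654 -.3945 .1596 10
python3 - <<'E'
from bench import optics
import cv2
I=optics.get_image('side')['image']; J=optics.get_image('scene')['image']
A=cv2.resize(I[235:355,200:340],None,fx=4,fy=4,interpolation=2)[:,:400+160]
cv2.imwrite('pics/s2.png',A[:,:,::-1])
E
```

```text
time: 7.2
position: [0.4638, -0.3997, 0.1604]
tool_rot: [3.125, 0.272, -0.002]
ft_force: [-0.6, 0.3, -2.9]
grip_width: 0.198
t 7.2 shift [ 2.5 -4.8  0.8] in final axes [ 2.5 -4.8  0.8] turn [ 0.25  0.08 -0.03] q [-0.12  0.43  1.01  1.68 -0.38  1.24 -0.43] f [-0.6  0.3 -2.9] w 0.19774968917724337
time: 8.2
position: [0.4636, -0.3992, 0.1603]
tool_rot: [3.126, 0.272, -0.002]
ft_force: [0.2, -0.6, -3.6]
grip_width: 0.198
t 8.2 shift [ 2.6 -4.3  0.7] in final axes [ 2.6 -4.3  0.7] turn [ 0.2   0.09 -0.05] q [-0.13  0.44  1.01  1.68 -0.38  1.24 -0.43] f [ 0.2 -0.6 -3.6] w 0.19774641565841983
```

View pics/s2.png

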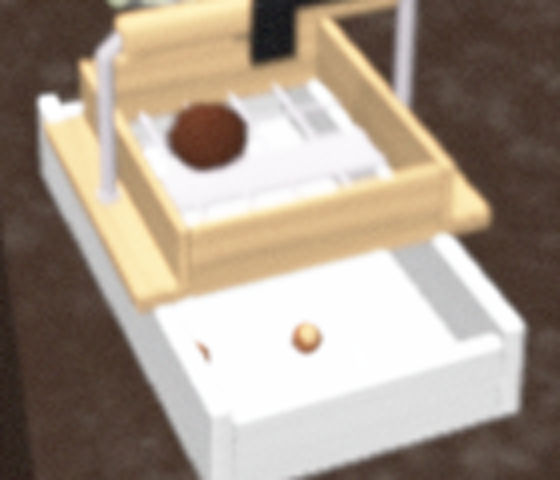

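Side view after 2 s of shaking: one nut is on the tray floor at (307,337) and a second brown patch shows beside the -x wall at (202,350). The truffle is in the sieve at (208,137), and the grid looks empty. I'll settle, then check that second patch with the scene view.

```bash
python3 -m inch '[[[0,0,0],[0,0,0]],[[0,0,0],[0,0,0]],[[0,0,0],[0,0,0]],[[0,7,0],[0,0,0]],[[0,6,0],[0,0,0]],[[0,0,0],[0,0,0]],[[0,0,0],[0,0,0]],[[0,0,0],[0,0,0]],[[0,0,0],[0,0,0]],[[0,0,0],[0,0,0]]]'
python3 go.py .4674 -.4081 .144 10
python3 - <<'E'
from bench import optics
import cv2,numpy as np
I=optics.get_image('side')['image']; J=optics.get_image('scene')['image']
A=cv2.resize(I[235:355,205:335],None,fx=3,fy=3,interpolation=2);B=cv2.resize(J[205:325,250:380],None,fx=3,fy=3,interpolation=2)
cv2.imwrite('pics/s3.png',np.hstack([A,B])[:,:,::-1])
E
```

```text
time: 9.3
position: [0.4676, -0.4087, 0.1599]
tool_rot: [-3.129, -0.281, -0.0]
ft_force: [0.4, -1.1, -3.6]
grip_width: 0.203
t 9.3 shift [-0.1 -0.6 15.9] in final axes [-0.1 -0.6 15.9] turn [-0.01 -0.01  0.28] q [-0.1   0.46  1.    1.66 -0.4   1.25 -0.4 ] f [ 0.4 -1.1 -3.6] w 0.20349822458064304
```

View pics/s3.png

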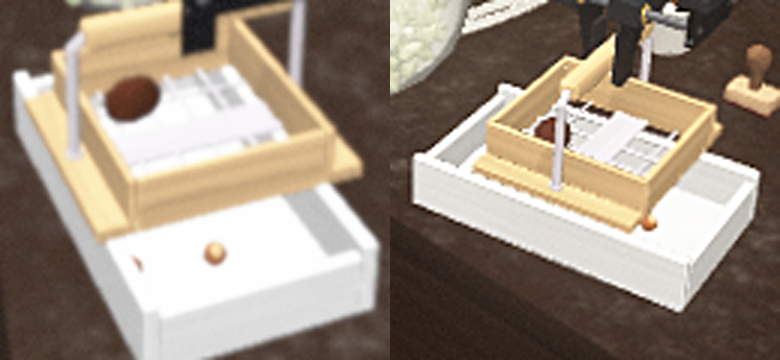

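Run:
```python
from fit import *
t=np.radians(10.04);o=np.array([.4647,-.3964]);Rt=np.array([[np.cos(t),np.sin(t)],[-np.sin(t),np.cos(t)]])
for n,p in(('side',(205+215/3,235+253/3)),('side',(205+138/3,235+265/3)),('scene',(250+260/3,205+223/3))):
    print(n,(Rt@(uv2w(n,p,.016)[:2]-o)).round(4))
```

```text
side [-0.0015 -0.0664]
side [-0.0507 -0.059 ]
scene [-0.0007 -0.0673]
```

The visible nut measures (-0.001,-0.067) in the tray frame, and both cameras agree. The patch's edge at x=-0.051 is what a nut resting against the -x wall would show. Both are down, so I'll lower the sieve and release.

```bash
python3 -m inch '[[[0,-0.6,3],[0,0,0]],[[0,0,3],[0,0,0]],[[0,0,3],[0,0,0]],[[0,0,3],[0,0,0]],[[0,0,2],[0,0,0]],[[0,0,1],[0,0,0]],[[0,0,0.5],[0,0,0]],[[0,0,0],[0,0,0]],[[0,0,0],[0,0,0]],[[0,0,0],[0,0,0]]]'
python3 go.py .4674 -.4081 .144 10
```

```text
time: 10.4
position: [0.4675, -0.4083, 0.1446]
tool_rot: [3.129, 0.281, 0.0]
ft_force: [0.4, 0.2, -3.8]
grip_width: 0.201
t 10.4 shift [-0.  -0.2  0.6] in final axes [-0.  -0.2  0.6] turn [ 0.   -0.01  0.26] q [-0.09  0.47  0.99  1.67 -0.42  1.22 -0.4 ] f [ 0.4  0.2 -3.8] w 0.2007702569303487
```

Still carrying the weight (-3.8 N), so I'll ease down until contact before opening.

```bash
python3 -m inch '[[[0,0,0.5],[0,0,0]],[[0,0,0.5],[0,0,0]],[[0,0,0.3],[0,0,0]],[[0,0,0],[0,0,0]],[[0,0,0],[0,0,0]],[[0,0,0],[0,0,0]],[[0,0,0],[0,0,0]],[[0,0,0],[0,0,0]],[[0,0,0],[0,0,0]],[[0,0,0],[0,0,0]]]'
```

```text
time: 11.4
position: [0.4675, -0.4082, 0.144]
tool_rot: [-3.128, -0.281, -0.001]
ft_force: [-3.7, 3.3, 4.7]
grip_width: 0.196
```

Contact reached (+4.7 N). Opening, then rising.

```bash
python3 -m inch '[[[0,0,0],[0,0,0]],[[0,0,0],[0,0,0]],[[0,0,0],[0,0,0]],[[0,0,0],[0,0,0]],[[0,0,0],[0,0,0]],[[0,0,0],[0,0,0]],[[0,0,0],[0,0,0]],[[0,0,0],[0,0,0]],[[0,0,0],[0,0,0]],[[0,0,0],[0,0,0]]]' 0
python3 -m inch '[[[0,0,-5],[0,0,0]],[[0,0,-10],[0,0,0]],[[0,0,-15],[0,0,0]],[[0,0,-20],[0,0,0]],[[0,0,-20],[0,0,0]],[[0,0,-20],[0,0,0]],[[0,0,-20],[0,0,0]],[[0,0,-10],[0,0,0]],[[0,0,0],[0,0,0]],[[0,0,0],[0,0,0]]]'
python3 - <<'E'
from bench import optics
import cv2,numpy as np
I=optics.get_image('side')['image']; J=optics.get_image('scene')['image']; W=optics.get_image('wrist')['image']
A=cv2.resize(I[230:350,205:335],None,fx=3,fy=3,interpolation=2);B=cv2.resize(J[205:325,250:380],None,fx=3,fy=3,interpolation=2)
C=W[60:285,110:390]
o=np.zeros((590,780,3),np.uint8);o[:360]=np.hstack([A,B]);o[362:587,:280]=C
cv2.imwrite('pics/s4.png',o[:,:,::-1])
E
```

```text
time: 12.4
position: [0.4674, -0.4083, 0.1431]
tool_rot: [-3.129, -0.281, -0.0]
ft_force: [-0.7, -0.2, -0.2]
grip_width: 0.97
time: 13.4
position: [0.4673, -0.4082, 0.2629]
tool_rot: [-3.129, -0.281, -0.0]
ft_force: [-0.2, 0.0, -0.6]
grip_width: 0.998
```

View pics/s4.png

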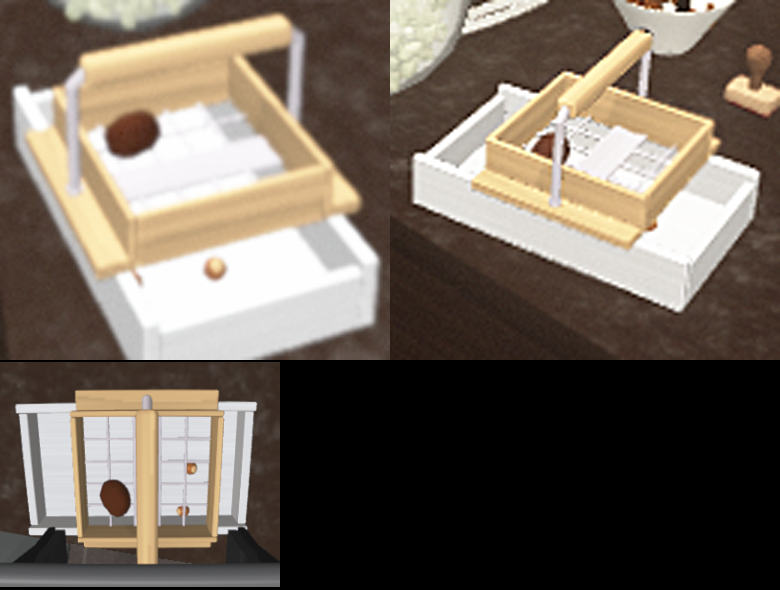

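Both cameras show the sieve back on the tray. In the wrist view (bottom left) both nuts lie under the grid, at (192,467) and (182,511), and the truffle is in the sieve at (115,498). Checking the truffle's and nuts' margins numerically.

Run:
```python
from fit import *
from bench import ctrl
from scipy.spatial.transform import Rotation as Ro
s=ctrl.get_state();_,c=pickle.load(open('w1.pkl','rb'))
K=np.array([[c['fx'],0,c['cx']],[0,c['fy'],c['cy']],[0,0,1]]);E=np.array(c['hand_eye']);M=Ro.from_rotvec(s['tool_rot']).as_matrix()
t=np.radians(10.04);Rt=np.array([[np.cos(t),np.sin(t)],[-np.sin(t),np.cos(t)]])
def w(u,v,z):
    d=np.r_[cv2.undistortPoints(np.array([[[u+110,v-362+60.]]]),K,np.array(c['dist']))[0,0],1]
    o=s['position']+M@E[:3,3];d=M@E[:3,:3]@d;return (o+d*(z-o[2])/d[2])[:2]
h=np.array([.4675,-.4082])
print('far handle end in start frame',Rt@(w(148,411,.154)-h))
for z in(.065,.08):print('truffle/sieve',Rt@(w(115,498,z)-h))
for p in((192,467),(182,511)):print('nut/tray',Rt@(w(*p,.016)-[.4647,-.3964]))
print('truffle from side',Rt@(uv2w('side',(205+133/3,230+133/3),.072)[:2]-h))
```

```text
far handle end in start frame [ 6.95490598e-02 -2.27389047e-05]
truffle/sieve [-0.02521353  0.0351609 ]
truffle/sieve [-0.02078535  0.03366704]
nut/tray [ 0.00069379 -0.06659224]
nut/tray [-0.05577445 -0.05626698]
truffle from side [-0.02718557  0.02613564]
```

Everything is well within limits, so I'm handing in.

```bash
python3 -c "
from bench import close_job; print(close_job())"
```

```text
the job is handed in; nothing more can be done
None
```

I lifted the sieve about 16 mm by its handle and shook it along its y axis for 2 s (roughly eight 50 mm strokes). Both hazelnuts dropped into the tray. I then set the sieve back at its starting pose, let go and raised the gripper clear. The job was handed in at about 13.6 s; it gives no verdict.

| Last check | Measured | Limit |
|---|---|---|
| Nut on the tray floor (tray x, y) | (0.001, -0.067) m | ±0.068, ±0.122 m |
| Nut by the -x wall (tray x, y) | (-0.056, -0.056) m | ±0.068, ±0.122 m |
| Truffle in the sieve (sieve x, y) | about (-0.023, 0.034) m | ±0.06, ±0.066 m |
| Handle offset from the start | about 1 mm | 25 mm |

- **Agreement between views:** The side camera put the truffle about 8 mm away from the wrist camera's estimate, still far inside the limits. During the shake the nut by the -x wall was partly hidden, so I judged it down from its visible edge; the wrist view after release showed it directly.
- **Not measured:** I judged the sieve's level from the pictures only. It looks flat on both rims.

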